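# Slide the lamp's battery box home on its charging dock

## Robot

A 6-joint arm with a two-finger parallel gripper is mounted at the origin on the work surface. World frame = base frame: x ahead of the robot, y to its left, z up, the work surface at z = 0. Lengths are in m, angles in rad, forces in N, time in s.
With the tool pointing down it reaches from about 0.375 to 0.925 m from the base axis. Payload 5.7 kg.
Tool frame: the origin (TCP) lies midway between the tips of the shut fingers; the grasp point (between the pads) lies 19 mm behind it; z points along the fingers, x is the direction in which the jaws open and shut, and the axes are right-handed (so a half turn about z gives the same grasp; the last joint's range is limited). The gripper opens to 88 mm and grips with 3 to 60 N. Pads are 20 mm wide; open, the fingers measure 115 mm over their backs; the gripper's body (75 mm by 178 mm) begins 61 mm behind the grasp point.
Start: joints at [-1.438, 0.359, 1.51, -0, 1.272, -0.115], TCP at [0.147, -0.582, 0.223] pointing down, gripper open.
Joint ranges: [-2.97, 2.97], [-1.01, 2.36], [0.21, 2.38], [-0.96, 4.11], [0.2, 2.71], [-2.98, 2.98]. Speed limits (rad/s): [2.39, 2.39, 3.14, 3.14, 3.14, 3.14].

## Interface

Orientations are given as a unit quaternion [x, y, z, w].
In Python, from bench import move_ptp, servo_line, goto_joints, move_gripper, sleep, inverse_kinematics, capture, PlanningError, close_job, spot_in, silhouettes, current_clock, current_joint_pos, current_qvel, current_joint_torque, current_position, current_orientation, current_force, current_torque, current_finger_gap gives the robot as it stands. Calls block until the motion is done:
- move_ptp(position, orientation): joint-space move of the TCP to a pose.
- servo_line(position, orientation=None, rate=0.15, contact_N=None): straight line of the TCP; orientation=None keeps the orientation; rate is the mean speed in m/s. With contact_N (N) it stops when the force on the tool has changed by that much, and returns True; else False.
- goto_joints(angles): joint-space move.
- move_gripper(opening): finger opening in m; the grip force is fixed at half the most; returns when the fingers have stopped.
- sleep(seconds).
- inverse_kinematics(position, orientation): joint angles nearest the present ones, or None.
- capture(name): name is "scene" or "top"; returns a dict with "image" (384x512x3 uint8, blue, green, red), "range_z" (384x512 float32, m along the optical axis (not along the pixel's ray), 0 where there is no reading), "intrinsics" (3x3 intrinsics, pixels), "R" (3x3) and "t" (3): a world point X has camera coordinates R X + t. Camera axes: x right, y down, z forward; pixel columns grow to the right and rows downward; lengths in m; the calibration is good to about 2 mm. A picture is of the moment at which its call begins.
A pose or a line that the arm cannot do raises PlanningError and nothing moves.
- close_job(): hands the job in, once; it reports no verdict.
Trained networks look in the newest picture that a camera, given by its name, has taken for a name from the list of things; names that differ only in an ending like _2 or _b are one class to them, and where a whole thing is asked for, a point or a joint stands for the part that bears it (a point fixed in the world has none). Each returns a list of dicts, best first, with "conf" (0 to 1); they miss things now and then, are a little off and sometimes report something else, mostly with a low value. They report only what shows in the picture. A call takes as long as a camera call. They do not tell look-alikes from the thing itself.
- spot_in(camera, query): "xy" ([column, row] in pixels, amid what is visible of it).
- silhouettes(camera, query): "region" (384x512 bool, what is visible of it) and "xy" ([column, row] in pixels, amid what is visible of it).
Readings, each from a call of its own:
- current_clock(): time.
- current_joint_pos(): joint angles.
- current_qvel(): joint speeds.
- current_joint_torque(): joint torques, N m.
- current_position(): TCP position.
- current_orientation(): TCP orientation.
- current_force(): force on the tool from outside, world axes, zero at the start.
- current_torque(): the same for the moment, N m.
- current_finger_gap(): finger opening in m.
Only numpy, scipy, OpenCV 4.12 (cv2) and the standard library are available. Lean on these libraries where they do the work, as an engineer would, in place of code of your own. Each camera call takes 0.05 s, during which the arm holds its last target.

## Task

Push the tall, heavy battery box across the bench into its charging dock, low down near its base so that it slides upright and does not tip, until its back face is flush against the dock's stop bar. Then press the dock's round charge button fully down and let go of it. Do not pick the box up or touch its carrying handle, and leave the vise, the jar and the flask alone.

Things in the scene. Friction and masses are not known exactly. Their poses are not given: they have to be found in the camera images.
- case: Battery box: upright grey metal case, 76 deep (x) x 130 wide (y), flat sides 8 to 170 mm above the bench, on four 16 mm square, 8 mm high rubber feet at x +-24, y +-52. 1.3 to 1.9 kg; slides at 7 to 14 N. Pushed along x above about 45 mm it tips. Origin: on the bench under its centre. x points to the dock, z up. Starts 120 to 150 mm short of home, up to 25 mm to one side, turned up to 0.2 rad.
- handle: The fixed black carrying handle on top of the battery box: a bar along the case's y, 80 mm long and 10 mm thick, its centre line 26 mm above the case's top (highest point about 201 mm above the bench). Origin: centre of the case's top. Not to be touched.
- dock: Charging dock, fixed: aluminium U, 22 mm high, no floor (the box slides on the bench). Origin: on the bench, where the case's origin lies when home and centred. x points inwards, away from the mouth. Stop bar face at x +38 mm. Side rails' inner faces at y +-75 (10 mm play each side), from x -23 to the stop; flared lead-ins widen to 178 mm at x -47. Mouth faces the robot's right.
- button_top (a point): Centre of the top face of the charge button: a grey round button 28 mm across in a black collar 44 mm across, on the dock's 14 mm high plate behind the stop bar, at dock x = +120, y = 0 mm, the top 36 mm above the bench when not pressed. Pressed straight down, it is fully down after 6 mm at about 5 N and springs back.
- button (a joint): Charge button travel in m: 0 released, 0.006 fully down.
- vise: Bystander: dark steel engraver's round vise, 90 mm across, 64 mm high, standing loose, far off to the robot's right. Origin: centre of its underside.
- jar: Bystander: small amber jar with a red lid, 56 mm across, 62 mm high, ahead and left of the robot, nearer than the dock. Origin: centre of its underside.
- flask: Bystander: white bottle with a steel cap, 60 mm across, 125 mm high, beyond the dock. Origin: centre of its underside.
Mind the look-alikes: they are no part of the job. There is more than one size of the case; the one meant has the size given above.

How it is judged:
By the outcome, as a careful person would: the job done as asked, in the order asked, and still so for the second after the job is handed in, with the robot touching nothing.
It also fails if it takes over 72 s, if anything falls off the work surface, if the arm or the gripper's body presses on something with over 40 N, if the wrist force passes 120 N, or if a joint passes its speed limit or range.

## Working session

There is one attempt and no reset: what is moved stays moved. The work goes in short steps, each a Python script; the robot and the scene stay as the last script left them, time stands still between calls to the robot, and variables do not carry over. Pictures are saved under pics/ and viewed, and the job is handed in when it is done.

```bash
mkdir -p pics; ls; cat > h.py <<'E'
import numpy as np, cv2
from bench import *
def cloud(c):
    K,R,t=np.array(c["intrinsics"]),np.array(c["R"]),np.array(c["t"])
    z=c["range_z"].astype(float); v,u=np.mgrid[:z.shape[0],:z.shape[1]]
    P=np.stack([(u-K[0,2])/K[0,0]*z,(v-K[1,2])/K[1,1]*z,z],-1)
    W=(P-t)@R
    W[z==0]=np.nan
    return W
def proj(c,X):
    p=np.array(c["R"])@np.array(X)+np.array(c["t"]); p=np.array(c["intrinsics"])@p
    return p[:2]/p[2]
E
python3 - <<'E'
from h import *
for n in ("scene","top"):
    c=capture(n); cv2.imwrite(f"pics/{n}0.png",cv2.resize(c["image"],(800,600)))
    np.savez(f"{n}0.npz",**c); W=cloud(c)
    for q in ("case","handle","dock","button_top","vise","jar","flask"):
        for s in silhouettes(n,q):
            m=s["region"]; w=W[m]; w=w[~np.isnan(w[:,0])]
            print(n,q,round(s["conf"],2),np.round(s["xy"]),m.sum(),np.round(np.percentile(w,[2,50,98],axis=0),3).tolist() if len(w) else None)
print(current_clock(),current_position(),current_orientation(),current_finger_gap())
E
```

```text
pics
scene case 0.73 [266. 208.] 4496 [[0.555, -0.135, 0.001], [0.649, -0.119, 0.12], [0.688, -0.062, 0.198]]
scene case 0.67 [156. 186.] 8809 [[0.365, -0.323, 0.018], [0.458, -0.26, 0.162], [0.463, -0.155, 0.265]]
scene handle 0.8 [268. 170.] 252 [[0.421, -0.1, 0.0], [0.622, -0.092, 0.196], [0.668, 0.166, 0.201]]
scene handle 0.68 [146. 138.] 455 [[0.408, -0.3, 0.23], [0.414, -0.243, 0.262], [0.418, -0.176, 0.27]]
scene handle 0.45 [313. 201.] 1079 [[0.562, 0.004, 0.002], [0.625, 0.101, 0.019], [0.694, 0.193, 0.035]]
scene dock 0.61 [314. 200.] 1089 [[0.563, 0.004, 0.0], [0.625, 0.101, 0.019], [0.694, 0.191, 0.035]]
scene dock 0.37 [269. 171.] 232 [[0.576, -0.1, 0.17], [0.63, -0.093, 0.196], [0.668, -0.078, 0.201]]
scene button_top 0.58 [315. 180.] 41 [[0.583, 0.151, 0.028], [0.593, 0.159, 0.035], [0.602, 0.173, 0.037]]
scene vise 0.6 [167. 301.] 1873 [[0.59, -0.415, 0.004], [0.633, -0.384, 0.051], [0.657, -0.341, 0.065]]
scene jar 0.79 [281. 145.] 321 [[0.353, 0.256, 0.003], [0.385, 0.268, 0.037], [0.4, 0.301, 0.063]]
scene flask 0.75 [372. 185.] 869 [[0.688, 0.199, -0.001], [0.739
[... 587 characters left out ...]
, 0.011, 0.001], [0.587, 0.104, 0.021], [0.686, 0.194, 0.036]]
top button_top 0.41 [174. 191.] 80 [[0.577, 0.153, 0.029], [0.59, 0.163, 0.036], [0.601, 0.177, 0.04]]
top button_top 0.35 [118. 277.] 545 [[0.345, 0.258, -0.001], [0.373, 0.276, 0.06], [0.397, 0.307, 0.065]]
top vise 0.75 [374. 177.] 968 [[0.573, -0.401, 0.008], [0.606, -0.362, 0.06], [0.646, -0.331, 0.066]]
top jar 0.62 [121. 276.] 505 [[0.347, 0.258, 0.009], [0.372, 0.275, 0.061], [0.397, 0.306, 0.065]]
top flask 0.96 [148. 137.] 642 [[0.701, 0.202, 0.009], [0.719, 0.22, 0.083], [0.751, 0.252, 0.126]]
0.8 [ 0.14714815 -0.58166676  0.2226582 ] [ 7.89063434e-01 -6.14311727e-01 -2.40468732e-06 -1.97365275e-05] 0.08786716917552392
```

View pics/scene0.png

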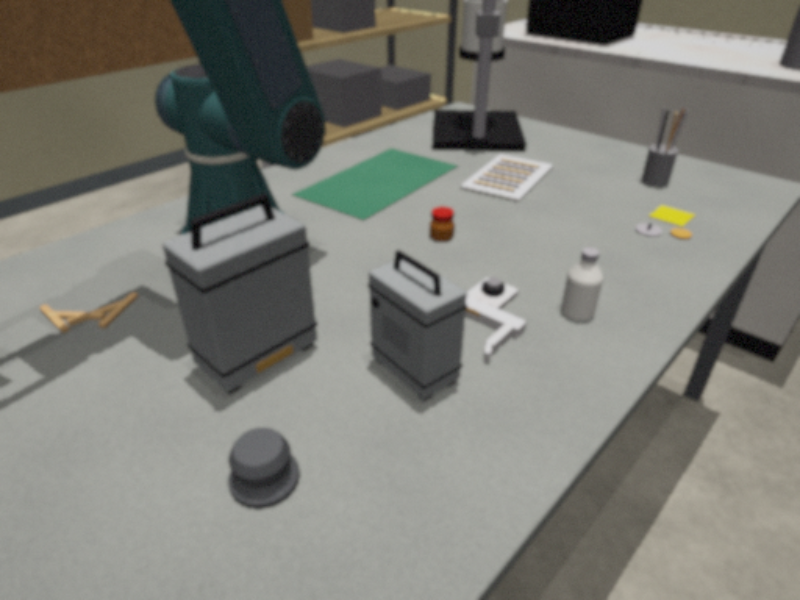

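View pics/top0.png

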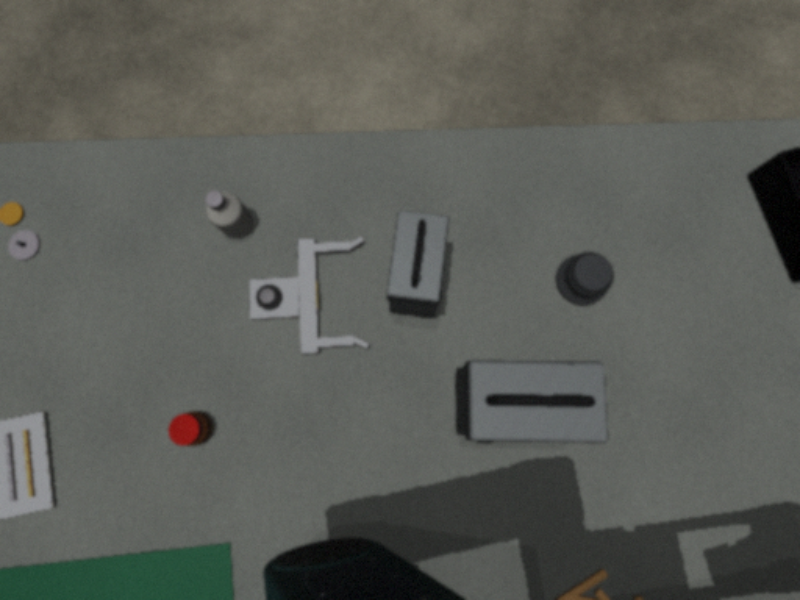

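The scene has two cases: a small one at top image px (266,169), 0.17 m tall with a handle at 0.20 m, and a large one at px (339,258), 0.24 m tall. The small one matches the description. The dock is at px (192,191) with its mouth facing right, and the button is at px (174,191). The vise (374,177), jar (120,276) and flask (148,137) are where the description puts them. Next I'll fit the poses and check a crop.

```bash
python3 - <<'E'
from h import *
c=dict(np.load("top0.npz")); W=cloud(c)
K,R,t=c["intrinsics"],c["R"],c["t"]; print("cam",-R.T@t)
x,y,z=W[...,0],W[...,1],W[...,2]
m=(z>.160)&(z<.18)&(x>.5)&(x<.75)&(y>-.2)&(y<.02)
r=cv2.minAreaRect(W[m][:,:2].astype(np.float32)); print("case top",m.sum(),np.median(z[m]),r)
mh=(z>.19)&(z<.21)&(x>.5)&(x<.75)&(y>-.2)&(y<.02)
print("handle",cv2.minAreaRect(W[mh][:,:2].astype(np.float32)))
md=(z>.017)&(z<.027)&(x>.45)&(x<.75)&(y>-.02)&(y<.2)
print("dock",md.sum(),cv2.minAreaRect(W[md][:,:2].astype(np.float32)))
mb=(z>.03)&(z<.042)&(x>.55)&(x<.65)&(y>.1)&(y<.22)
print("button",mb.sum(),np.median(W[mb],0),W[mb].mean(0))
bar=md&(y>.06); b=W[bar]; print("bar",bar.sum(), np.percentile(b,[1,50,99],0))
# per-x: front edge of the bar (min y)
for xs in np.arange(.5,.7,.01):
    s=md&(abs(x-xs)<.005)
    if s.sum(): print(round(xs,3),np.round(np.percentile(y[s],[0,50,100]),4),s.sum())
im=c["image"][120:250,140:310]; cv2.imwrite("pics/crop.png",cv2.resize(im,None,fx=4.5,fy=4.5,interpolation=cv2.INTER_CUBIC))
E
```

```text
cam [ 0.4060459  -0.07115251  0.95948666]
case top 1663 0.16967760577997054 ((0.6197686195373535, -0.08880307525396347), (0.07591540366411209, 0.13108696043491364), 81.65319061279297)
handle ((0.6194229125976562, -0.08875827491283417), (0.009998032823204994, 0.09030218422412872), 81.61406707763672)
dock 1297 ((0.5930623412132263, 0.09834360331296921), (0.19961470365524292, 0.1984831690788269), 2.316948890686035)
button 83 [0.58998235 0.16353279 0.03585086] [0.59011647 0.16431605 0.03590797]
bar 1049 [[0.49541278 0.06254958 0.01731968]
 [0.58943026 0.09789121 0.02199418]
 [0.68991108 0.18225903 0.0265868 ]]
0.5 [-0.0042  0.0903  0.1095] 55
0.51 [-0.0044  0.0587  0.1093] 156
0.52 [0.0139 0.0723 0.1099] 105
0.53 [0.0805 0.0936 0.1095] 47
0.54 [0.0808 0.0958 0.1099] 35
0.55 [0.083  0.0964 0.11  ] 43
0.56 [0.0828 0.0963 0.1862] 47
0.57 [0.0806 0.1035 0.1763] 56
0.58 [0.081  0.1073 0.1948] 81
0.59 [0.0835 0.1021 0.1851] 61
0.6 [0.0837 0.1023 0.1824] 56
0.61 [0.0835 0.1095 0.198 ] 64
0.62 [0.0839 0.1027 0.1987] 54
0.63 [0.0847 0.0977 0.1141] 39
0.64 [0.0863 0.1005 0.1143] 38
0.65 [0.0865 0.098  0.1141] 39
0.66 [0.087  0.1033 0.1142] 38
0.67 [0.0247 0.0833 0.115 ] 86
0.68 [0.0083 0.06   0.1149] 132
0.69 [0.0028 0.0877 0.1151] 59
```

View pics/crop.png

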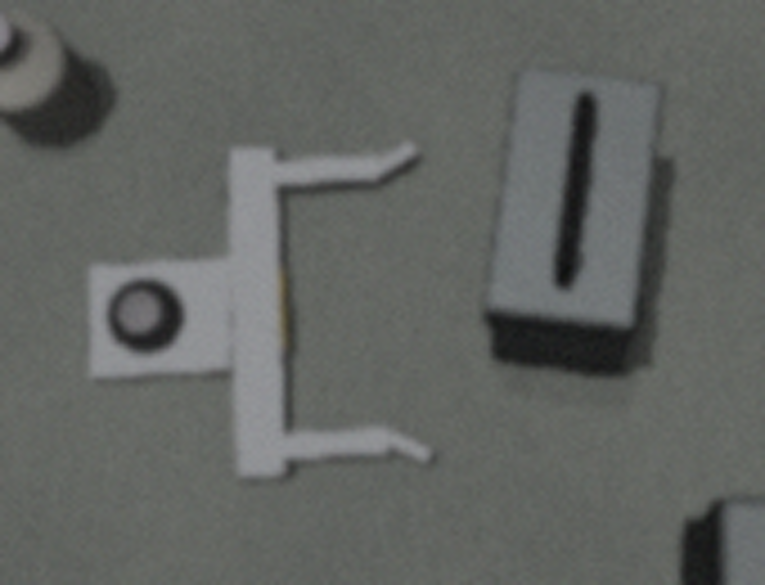

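The crop confirms the choice: the small case at top px (266,169), the dock mouth facing it, and the button in its collar at px (172,190). The plan is to tilt the tool so the body stays clear of the tall case, and push the rear face low with the open fingers straddling it. First I'll check which tilts are reachable and learn the arm's kinematics for clearance over the large decoy case.

```bash
cat >> h.py <<'E'
from scipy.spatial.transform import Rotation as Ro
DYAW=np.pi/2+0.037; DO=np.array([.5944,.0440])
def d2w(x,y):
    c,s=np.cos(DYAW),np.sin(DYAW); return DO+np.array([c*x-s*y,s*x+c*y])
def w2d(p):
    c,s=np.cos(DYAW),np.sin(DYAW); d=np.array(p)-DO; return np.array([c*d[0]+s*d[1],-s*d[0]+c*d[1]])
def toolq(yaw,tilt,flip=1):
    # tool z = fwd*sin(tilt)-up*cos(tilt); tool x horizontal, along face
    f=np.array([np.cos(yaw),np.sin(yaw),0]); u=np.array([0,0,1.])
    z=f*np.sin(tilt)-u*np.cos(tilt); x=flip*np.array([-np.sin(yaw),np.cos(yaw),0]); y=np.cross(z,x)
    return Ro.from_matrix(np.stack([x,y,z],1)).as_quat()
def casepose(c):
    W=cloud(c); x,y,z=W[...,0],W[...,1],W[...,2]
    m=(z>.160)&(z<.18)&(x>.5)&(x<.75)&(y>-.2)&(y<.13)
    m=cv2.morphologyEx(m.astype(np.uint8),cv2.MORPH_OPEN,np.ones((3,3),np.uint8))>0
    r=cv2.minAreaRect(W[m][:,:2].astype(np.float32))
    (w,h),a=r[1],r[2]
    if w>h: a+=90
    a=(a)%180
    return w2d(r[0]),np.radians(a)-DYAW,r
E
python3 - <<'E'
from h import *
P0=w2d((.6197,-.0888)); a0=np.radians(81.65)-DYAW; print(P0,a0)
for tilt in (30,40,45,50):
  for flip in (1,-1):
    out=[]
    for (x,y,a) in [(-.134,-.02,a0),(-.115,-.018,.07),(-.05,-.0,.05),(0,0,0)]:
        b=-.038-.008-(.06 if x==-.134 else 0)
        p=d2w(x+b*np.cos(a),y+b*np.sin(a)); q=inverse_kinematics([p[0],p[1],.022],toolq(DYAW+a,np.radians(tilt),flip))
        out.append(None if q is None else np.round(q,2).tolist())
    print(tilt,flip,*out,sep="\n  ")
# kinematic samples
rng=np.random.default_rng(0); S=[]
for i in range(150):
    r=rng.uniform(.42,.85);az=rng.uniform(-1.2,1.2);p=[r*np.cos(az),r*np.sin(az),rng.uniform(.05,.4)]
    o=(Ro.from_rotvec(rng.normal(0,.35,3))*Ro.from_quat(toolq(rng.uniform(-3,3),0))).as_quat()
    q=inverse_kinematics(p,o)
    if q is not None: S.append(np.r_[q,p,o])
S=np.array(S); np.save("S.npy",S); print(len(S),current_clock())
E
```

```text
[-0.133645   -0.02037021] -0.18273499254152625
30
  1
  [-0.69, 0.76, 1.49, 0.47, 1.22, 2.36]
  [-0.54, 0.78, 1.44, 0.43, 1.29, 2.3]
  [-0.48, 0.73, 1.56, 0.47, 1.19, 2.32]
  [-0.42, 0.7, 1.63, 0.52, 1.11, 2.38]
30
  -1
  [-0.69, 0.76, 1.49, 0.47, 1.22, -0.78]
  [-0.54, 0.78, 1.44, 0.43, 1.29, -0.85]
  [-0.48, 0.73, 1.56, 0.47, 1.19, -0.82]
  [-0.42, 0.7, 1.63, 0.52, 1.11, -0.76]
40
  1
  [-0.75, 0.83, 1.43, 0.57, 1.36, 2.27]
  [-0.6, 0.86, 1.37, 0.52, 1.44, 2.23]
  [-0.54, 0.81, 1.51, 0.56, 1.33, 2.23]
  [-0.49, 0.78, 1.59, 0.63, 1.24, 2.26]
40
  -1
  [-0.75, 0.83, 1.43, 0.57, 1.36, -0.87]
  [-0.6, 0.86, 1.37, 0.52, 1.44, -0.92]
  [-0.54, 0.81, 1.51, 0.56, 1.33, -0.91]
  [-0.49, 0.78, 1.59, 0.63, 1.24, -0.88]
45
  1
  [-0.78, 0.87, 1.4, 0.61, 1.43, 2.24]
  [-0.62, 0.9, 1.33, 0.56, 1.51, 2.2]
  [-0.57, 0.85, 1.48, 0.6, 1.4, 2.19]
  [-0.53, 0.82, 1.57, 0.67, 1.31, 2.21]
45
  -1
  [-0.78, 0.87, 1.4, 0.61, 1.43, -0.9]
  [-0.62, 0.9, 1.33, 0.56, 1.51, -0.94]
  [-0.57, 0.85, 1.48, 0.6, 1.4, -0.95]
  [-0.53, 0.82, 1.57, 0.67, 1.31, -0.93]
50
  1
  [-0.8, 0.92, 1.37, 0.65, 1.5, 2.21]
  [-0.65, 0.95, 1.29, 0.59, 1.58, 2.18]
  [-0.6, 0.89, 1.45, 0.64, 1.47, 2.16]
  [-0.55, 0.86, 1.55, 0.71, 1.38, 2.17]
50
  -1
  [-0.8, 0.92, 1.37, 0.65, 1.5, -0.93]
  [-0.65, 0.95, 1.29, 0.59, 1.58, -0.96]
  [-0.6, 0.89, 1.45, 0.64, 1.47, -0.98]
  [-0.55, 0.86, 1.55, 0.71, 1.38, -0.97]
138 0.8
```

```bash
cat > fk.py <<'E'
import numpy as np
from scipy.spatial.transform import Rotation as Ro
def fk(q,P,full=False):
    d1,a1,l2,a3,l4,l6=P[:6]
    R=Ro.from_euler('z',q[0]); p0=np.array([0,0,d1]); p=p0+R.apply([a1,0,0])
    R=R*Ro.from_euler('y',q[1]); sh=p; p=p+R.apply([0,0,l2]); el=p
    R=R*Ro.from_euler('y',q[2]); p=p+R.apply([a3,0,l4]); wr=p
    R=R*Ro.from_euler('z',q[3])*Ro.from_euler('y',q[4])*Ro.from_euler('z',q[5])
    p=p+R.apply([0,0,l6])
    return (sh,el,wr,p,R) if full else p
E
python3 - <<'E'
from fk import *
from h import toolq,d2w,DYAW
from bench import inverse_kinematics
from scipy.optimize import least_squares
S=np.load("S.npy")
f=lambda P:np.concatenate([fk(s[:6],P)-s[6:9] for s in S])
best=min((least_squares(f,[.35,0,.4,0,.4,l]) for l in(.2,.3)),key=lambda r:r.cost)
P=best.x; print(P,np.abs(best.fun).max()); np.save("P.npy",P)
for tilt in (30,35,40,45):
  for (x,y,a) in [(-.2,-.008,-.18),(-.164,-.02,-.18),(-.046,0,0)]:
    for dz in (.022,):
        p=d2w(x,y); q=inverse_kinematics([*p,dz],toolq(DYAW+a,np.radians(tilt),-1))
        sh,el,wr,tc,R=fk(q,P,True)
        # forearm segment points over decoy footprint x.36-.46,y-.32..-.15
        L=np.array([el+(wr-el)*k for k in np.linspace(0,1,50)])
        m=(L[:,0]>.33)&(L[:,0]<.50)&(L[:,1]<-.12)&(L[:,1]>-.35)
        print(tilt,x,"el",el.round(3),"wr",wr.round(3),"min forearm z over decoy",L[m][:,2].min() if m.any() else None)
E
```

```text
[0.25778437 0.00425853 0.60494544 0.10846622 0.43060901 0.37056492] 0.07324499239395615
30 -0.2 el [ 0.332 -0.245  0.704] wr [ 0.542 -0.4    0.344] min forearm z over decoy 0.4612719024158499
30 -0.164 el [ 0.342 -0.225  0.707] wr [ 0.556 -0.366  0.344] min forearm z over decoy 0.4400909065976712
30 -0.046 el [ 0.361 -0.16   0.72 ] wr [ 0.576 -0.256  0.344] min forearm z over decoy 0.48187719772291215
35 -0.2 el [ 0.335 -0.267  0.689] wr [ 0.536 -0.426  0.326] min forearm z over decoy 0.5037904692702537
35 -0.164 el [ 0.346 -0.247  0.693] wr [ 0.549 -0.392  0.326] min forearm z over decoy 0.4383056716248408
35 -0.046 el [ 0.368 -0.181  0.706] wr [ 0.574 -0.283  0.326] min forearm z over decoy 0.46549706025747745
40 -0.2 el [ 0.339 -0.288  0.672] wr [ 0.53  -0.451  0.306] min forearm z over decoy 0.5377178451626619
40 -0.164 el [ 0.35  -0.268  0.677] wr [ 0.544 -0.417  0.306] min forearm z over decoy 0.4724126502829661
40 -0.046 el [ 0.377 -0.202  0.69 ] wr [ 0.573 -0.308  0.306] min forearm z over decoy 0.4546986381318385
45 -0.2 el [ 0.343 -0.309  0.654] wr [ 0.525 -0.474  0.284] min forearm z over decoy 0.5630894688004304
45 -0.164 el [ 0.354 -0.289  0.659] wr [ 0.538 -0.439  0.284] min forearm z over decoy 0.5132453883955708
45 -0.046 el [ 0.385 -0.223  0.672] wr [ 0.572 -0.331  0.283] min forearm z over decoy 0.43400612951968875
```

Clearances are fine: the forearm stays about 0.43 m above the 0.27 m decoy. Next is the approach.

```bash
python3 - <<'E'
from h import *
T=np.radians(40); a=-.183; case=np.array([-.1336,-.0204])
def tcp(back): 
    b=-.038-back; return d2w(case[0]+b*np.cos(a),case[1]+b*np.sin(a))
q=toolq(DYAW+a,T,-1)
p=current_position(); servo_line([p[0],p[1],.40],rate=.3)
s=tcp(.055); move_ptp([*s,.33],q); print(current_clock(),current_joint_pos().round(2),current_force().round(1))
servo_line([*s,.022],q,rate=.15); print(current_clock(),current_position().round(4),current_force().round(1))
for n in("scene","top"):
    c=capture(n); cv2.imwrite(f"pics/{n}1.png",c["image"])
print(casepose(c)[:2],casepose(c)[2])
E
```

```text
3.7083 [-0.74  0.51  1.22  0.58  1.81 -0.57] [-0.  -0.1  1. ]
5.9083 [ 0.6066 -0.1811  0.0227] [-0.3 -0.   0.1]
(array([-0.13361432, -0.0204013 ]), np.float64(-0.18306466525286735)) ((0.6197299361228943, -0.08876819908618927), (0.07589536905288696, 0.1306200474500656), 81.63111114501953)
```

```bash
python3 -c "
import cv2,numpy as np
cv2.imwrite('pics/both1.png',np.vstack([cv2.imread('pics/scene1.png')[100:384],cv2.imread('pics/top1.png')[80:380]]))"
```

```text
(no output)
```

View pics/both1.png

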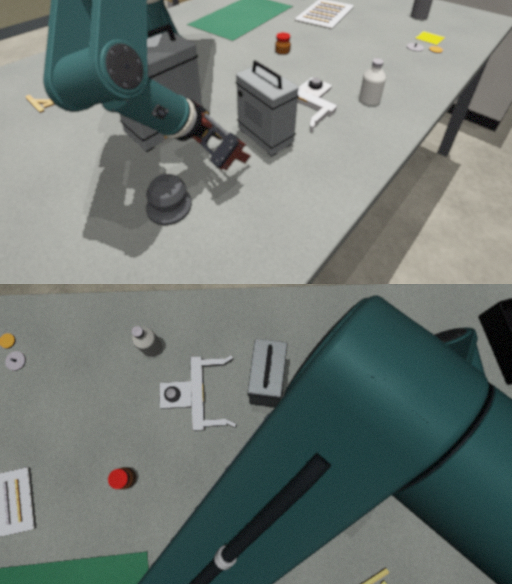

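The gripper is low behind the case (scene px ~(235,255)), clear of the vise and the decoy. The case is still visible from above and hasn't moved. Next: make contact, then turn it.

```bash
cat >> h.py <<'E'
T=np.radians(40)
def tool_for(x,y,a,back):
    b=-.038-back; p=d2w(x+b*np.cos(a),y+b*np.sin(a)); return [*p,.022],toolq(DYAW+a,T,-1)
E
python3 - <<'E'
from h import *
x,y,a=-.1336,-.0204,-.183
hit=servo_line(*tool_for(x,y,a,-.005),rate=.04,contact_N=4)
p=current_position(); d=w2d(p[:2]); f=np.array([np.cos(a),np.sin(a)])
back=-((d-[x,y])@f)-.038; print(hit,p.round(4),"back",back,current_force().round(1),current_clock())
# rotation: rigid motion about COR 65 mm to the case's left, in steps
cor=np.array([x,y])+.065*np.array([-np.sin(a),np.cos(a)])
r0=np.array([x,y])-cor
for th in (.09,.18,.25):
    c,s=np.cos(th),np.sin(th); n=cor+np.array([[c,-s],[s,c]])@r0
    servo_line(*tool_for(*n,a+th,back),rate=.03)
    print(n.round(4),a+th,current_force().round(1),current_clock())
np.save("st.npy",[*n,a+th,back])
cc=capture("top"); cv2.imwrite("pics/top2.png",cc["image"]); r=casepose(cc); print(r)
cc=capture("scene"); cv2.imwrite("pics/scene2.png",cc["image"])
E
python3 -c "
import cv2,numpy as np
cv2.imwrite('pics/both2.png',np.vstack([cv2.imread('pics/scene2.png')[100:384],cv2.imread('pics/top2.png')[0:300]]))"
```

```text
True [ 0.6131 -0.1341  0.0218] back 0.00782439189558333 [-0.7 -2.4  2.4] 7.1
[-0.1278 -0.0212] -0.093 [-0.8 -4.8  0.9] 7.5
[-0.122  -0.0215] -0.0030000000000000027 [ 1.1 -6.   1.3] 7.8917
[-0.1174 -0.0213] 0.067 [ 2.  -6.3  1.1] 8.225
(array([-0.0219821 ,  0.59562081]), np.float64(-1.6077963267948965), ((0.0, 0.0), (0.0, 0.0), 0.0))
```

View pics/both2.png

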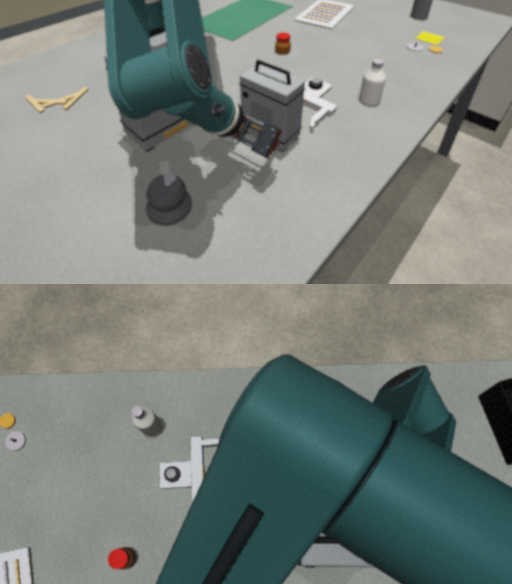

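The case is upright and turned; the top view is now blocked by the arm, so I'll use the scene depth instead.

```bash
python3 - <<'E'
from h import *
c=dict(np.load("scene0.npz")); print("ref scene0",casepose(c))
cc=capture("scene"); print(casepose(cc))
E
```

```text
ref scene0 (array([-0.13523391, -0.02166589]), np.float64(-0.17796138281400298), ((0.6210535764694214, -0.09033989906311035), (0.07723528146743774, 0.1311168521642685), 81.92350769042969))
(array([-0.11938202, -0.02583081]), np.float64(0.04122574642344046), ((0.6246292591094971, -0.07434479147195816), (0.12990136444568634, 0.07676735520362854), 4.4820051193237305))
```

The case turned but slid slightly, to about (−118, −24.5) mm and +0.036 rad. There isn't much room before the mouth to remove 24 mm sideways with rear pushes. I'll check whether I can push the case's far side, low down, towards the robot to centre it first.

```bash
cat >> h.py <<'E'
def side_for(x,y,a,back,z=.022,tilt=40,flip=1):
    # push case -y side along +y; contact centred on case x
    n=np.array([-np.sin(a),np.cos(a)]); p=d2w(*(np.array([x,y])-(.065+back)*n))
    return [*p,z],toolq(DYAW+a+np.pi/2,np.radians(tilt),flip)
E
python3 - <<'E'
from h import *
from fk import fk
P=np.load("P.npy")
for tilt in (30,35,40):
  for flip in (1,-1):
    for args in [(-.118,-.0245,.03,.05),(-.118,-.0245,.03,.05,.25),(-.118,0,0,.008)]:
        a=args if len(args)==5 else (*args,.022)
        p,q=side_for(*a,tilt,flip); j=inverse_kinematics(p,q)
        print(tilt,flip,np.round(p,3),None if j is None else (np.round(j,2),[v.round(2) for v in fk(j,P,True)[1:3]]))
E
```

```text
30 1 [ 0.738 -0.065  0.022] (array([-0.13,  1.06,  0.75, -0.1 ,  1.84,  1.37]), [array([ 0.53, -0.07,  0.55]), array([ 0.92, -0.12,  0.34])])
30 1 [ 0.738 -0.065  0.25 ] (array([-0.13,  0.91,  0.54, -0.12,  2.2 ,  1.33]), [array([ 0.48, -0.06,  0.63]), array([ 0.92, -0.12,  0.57])])
30 1 [ 0.672 -0.071  0.022] (array([-0.15,  0.96,  0.99, -0.1 ,  1.71,  1.39]), [array([ 0.49, -0.08,  0.6 ]), array([ 0.85, -0.13,  0.34])])
30 -1 [ 0.738 -0.065  0.022] (array([-0.13,  1.06,  0.75, -0.1 ,  1.84, -1.77]), [array([ 0.53, -0.07,  0.55]), array([ 0.92, -0.12,  0.34])])
30 -1 [ 0.738 -0.065  0.25 ] (array([-0.13,  0.91,  0.54, -0.12,  2.2 , -1.81]), [array([ 0.48, -0.06,  0.63]), array([ 0.92, -0.12,  0.57])])
30 -1 [ 0.672 -0.071  0.022] (array([-0.15,  0.96,  0.99, -0.1 ,  1.71, -1.75]), [array([ 0.49, -0.08,  0.6 ]), array([ 0.85, -0.13,  0.34])])
35 1 [ 0.738 -0.065  0.022] (array([-0.12,  1.13,  0.64, -0.12,  1.97,  1.37]), [array([ 0.55, -0.07,  0.52]), array([ 0.94, -0.12,  0.33])])
35 1 [ 0.738 -0.065  0.25 ] (array([-0.12,  0.98,  0.43, -0.15,  2.33,  1.31]), [array([ 0.5 , -0.06,  
[... 764 characters left out ...]
 -0.065  0.25 ] (array([-0.12,  1.06,  0.3 , -0.19,  2.46,  1.28]), [array([ 0.53, -0.06,  0.55]), array([ 0.97, -0.12,  0.53])])
40 1 [ 0.672 -0.071  0.022] (array([-0.14,  1.08,  0.81, -0.12,  1.94,  1.39]), [array([ 0.53, -0.08,  0.54]), array([ 0.9 , -0.13,  0.31])])
40 -1 [ 0.738 -0.065  0.022] (array([-0.12,  1.2 ,  0.52, -0.14,  2.11, -1.79]), [array([ 0.56, -0.07,  0.48]), array([ 0.97, -0.12,  0.31])])
40 -1 [ 0.738 -0.065  0.25 ] (array([-0.12,  1.06,  0.3 , -0.19,  2.46, -1.86]), [array([ 0.53, -0.06,  0.55]), array([ 0.97, -0.12,  0.53])])
40 -1 [ 0.672 -0.071  0.022] (array([-0.14,  1.08,  0.81, -0.12,  1.94, -1.75]), [array([ 0.53, -0.08,  0.54]), array([ 0.9 , -0.13,  0.31])])
```

Side pushing is feasible, with the forearm well above the handle. I'll retract, go around and centre the case.

```bash
python3 - <<'E'
from h import *
p=current_position(); f=np.array([np.cos(DYAW+.067),np.sin(DYAW+.067)])
servo_line([*(p[:2]-.06*f),.03],rate=.15)
p=current_position(); servo_line([p[0],p[1],.36],rate=.25)
move_gripper(.03)
# tool direction estimate: 2-finger contact
x,y,a=-.118,-.0245,.036
t,q=side_for(x,y,a,.06,.34,35,-1)
move_ptp(t,q); print(current_clock(),current_joint_pos().round(2))
cc=capture("scene"); print(casepose(cc)); cv2.imwrite("pics/scene3.png",cc["image"])
cc=capture("top"); print(casepose(cc)); cv2.imwrite("pics/top3.png",cc["image"])
E
python3 -c "
import cv2,numpy as np
cv2.imwrite('pics/both3.png',np.vstack([cv2.imread('pics/scene3.png')[0:284],cv2.imread('pics/top3.png')[0:300]]))"
```

```text
Traceback (most recent call last):
bench.PlanningError: the arm cannot take that pose within its joint ranges
[ WARN:0@0.012] global loadsave.cpp:275 findDecoder imread_('pics/scene3.png'): can't open/read file: check file path/integrity
Traceback (most recent call last):
TypeError: 'NoneType' object is not subscriptable
```

```bash
python3 - <<'E'
from h import *
x,y,a=-.118,-.0245,.036
t,q=side_for(x,y,a,.06,.34,10,-1)
t2,q2=side_for(x,y,a,.06,.22,25,-1)
t3,q3=side_for(x,y,a,.055,.022,35,-1)
for k in((t,q),(t2,q2),(t3,q3)): 
    j=inverse_kinematics(*k); print(None if j is None else np.round(j,2))
move_ptp(t,q); print(current_clock(),current_joint_pos().round(2))
cc=capture("scene"); print(casepose(cc)); cv2.imwrite("pics/scene3.png",cc["image"])
cc=capture("top"); print(casepose(cc)); cv2.imwrite("pics/top3.png",cc["image"])
E
python3 -c "
import cv2,numpy as np
cv2.imwrite('pics/both3.png',np.vstack([cv2.imread('pics/scene3.png')[0:284],cv2.imread('pics/top3.png')[0:300]]))"
```

```text
[-0.16  0.64  0.76 -0.04  1.91 -1.81]
[-0.13  0.88  0.65 -0.1   2.04 -1.8 ]
[-0.12  1.14  0.62 -0.12  1.99 -1.78]
12.4917 [-0.16  0.64  0.76 -0.04  1.91 -1.81]
(array([-0.12057205, -0.02540157]), np.float64(0.05008004132341104), ((0.6242443323135376, -0.0755498856306076), (0.13037686049938202, 0.07489357888698578), 4.98931884765625))
(array([-0.12460309, -0.02339147]), np.float64(0.004588951396410801), ((0.6223847270011902, -0.07965251803398132), (0.13054226338863373, 0.06602092832326889), 2.382871389389038))
```

View pics/both3.png

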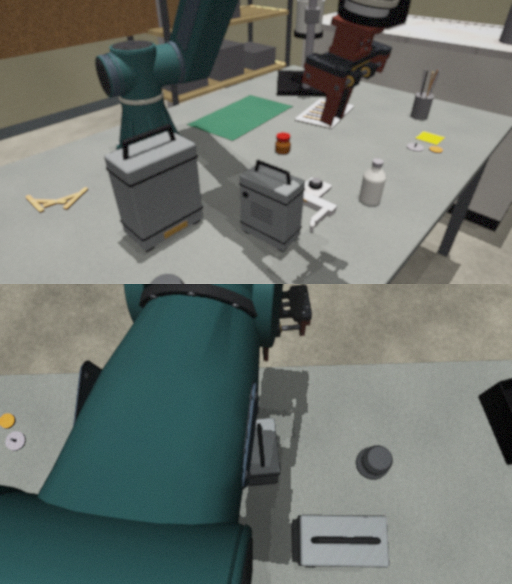

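The case is at scene px ~(270,210), upright, and the gripper is clear above and beyond it. I'll descend on the far side and push it to centre.

```bash
python3 - <<'E'
from h import *
x,y,a=-.119,-.024,.04
servo_line(*side_for(x,y,a,.065,.22,25,-1),rate=.2)
servo_line(*side_for(x,y,a,.055,.022,35,-1),rate=.15)
print(current_clock(),current_force().round(1))
hit=servo_line(*side_for(x,y,a,-.006,.022,35,-1),rate=.04,contact_N=4)
p=current_position(); d=w2d(p[:2]); n=np.array([-np.sin(a),np.cos(a)])
back=-((d-[x,y])@n)-.065; print(hit,p.round(4),"back",back,current_force().round(1))
back=.008
for yy,aa in ((-.015,.02),(0.001,0)):
    servo_line(*side_for(x,yy,aa,back,.022,35,-1),rate=.03)
    print(current_force().round(1),current_clock(),current_position().round(4))
cc=capture("scene"); print(casepose(cc)); cv2.imwrite("pics/scene4.png",cc["image"])
E
```

```text
14.8167 [-0.8 -0.2  0.7]
True [ 0.6967 -0.0685  0.0219] back 0.009133623503247382 [2.7 0.1 1.1]
[ 9.3 -0.5  0.9] 16.3667 [ 0.6897 -0.0703  0.022 ]
[10.3 -0.3  1.3] 17.05 [ 0.6743 -0.0725  0.0219]
(array([-0.12064897, -0.04355659]), np.float64(-0.010190317249038294), ((0.6423897743225098, -0.07495517283678055), (0.21361958980560303, 0.07843437790870667), 1.5360816717147827))
```

View pics/scene4.png

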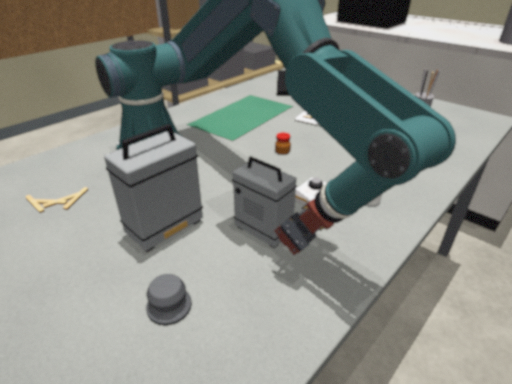

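The case moved upright to near the dock axis. Next I'll retract, re-measure and go behind it.

```bash
python3 - <<'E'
from h import *
x,y,a=-.119,0,0
servo_line(*side_for(x,y,a,.055,.024,35,-1),rate=.15)
servo_line(*side_for(x,y,a,.065,.22,25,-1),rate=.25)
servo_line(*side_for(x,y,a,.065,.34,10,-1),rate=.25)
cc=capture("scene"); r=casepose(cc); print(r)
x,y=r[0]+[.0016,.0013]; a=r[1]-.005; print(x,y,a)
t,q=tool_for(x,y,a,.055); t[2]=.34
move_ptp(t,q); 
cc=capture("scene"); print(casepose(cc))
cc=capture("top"); print(casepose(cc),current_clock()); cv2.imwrite("pics/top5.png",cc["image"])
move_gripper(.087)
print(current_clock(),current_joint_pos().round(2))
E
```

```text
(array([-0.12086155, -0.00323071]), np.float64(0.03473990887179679), ((0.6020993590354919, -0.07665932178497314), (0.130853533744812, 0.07669491320848465), 4.11039400100708))
-0.11926155119056288 -0.001930713075785663 0.029739908871796786
(array([-0.12004171, -0.00251257]), np.float64(0.01104572720265895), ((0.6013513803482056, -0.07586660981178284), (0.13102886080741882, 0.07801760733127594), 2.752817392349243))
(array([-0.11868113, -0.00161201]), np.float64(0.003300222777786077), ((0.6004011034965515, -0.07454027235507965), (0.13011597096920013, 0.07584667205810547), 2.309032678604126)) 20.325
21.3167 [-0.68  0.56  1.11  0.53  1.94 -0.67]
```

The top camera now gives (−118.7, −1.6) mm and +0.003 rad, so the case is aligned. Pushing straight in.

```bash
python3 - <<'E'
from h import *
x,y,a=-.1187,-.0016,.004
servo_line(*tool_for(x,y,a,.055),rate=.18)
hit=servo_line(*tool_for(x,y,a,-.005),rate=.04,contact_N=4)
d=w2d(current_position()[:2]); back=-(d-[x,y])@[np.cos(a),np.sin(a)]-.038; print(hit,back,current_force().round(1),current_clock())
back=.0078
for xx,yy,aa in ((-.10,-.001,.002),(-.06,0,0),(-.015,0,0)):
    servo_line(*tool_for(xx,yy,aa,back),rate=.035); print(xx,current_force().round(1),current_torque().round(2),current_clock())
cc=capture("scene"); print(casepose(cc)); cv2.imwrite("pics/scene6.png",cc["image"])
np.save("back.npy",back)
E
```

```text
True 0.00789105476311816 [-0.4 -3.   2. ] 24.325
-0.1 [  1.  -11.    2.9] [-1.39 -0.01 -0.07] 25.0083
-0.06 [  1.4 -12.3   4. ] [-1.5  -0.03 -0.12] 26.3
-0.015 [  1.  -13.6   3.8] [-1.49 -0.01 -0.03] 27.7333
(array([-0.11148353, -0.00147726]), np.float64(-1.5996383325268326), ((0.6000002026557922, -0.06735257804393768), (0.12945671379566193, 0.2566458284854889), 0.4674186408519745))
```

View pics/scene6.png

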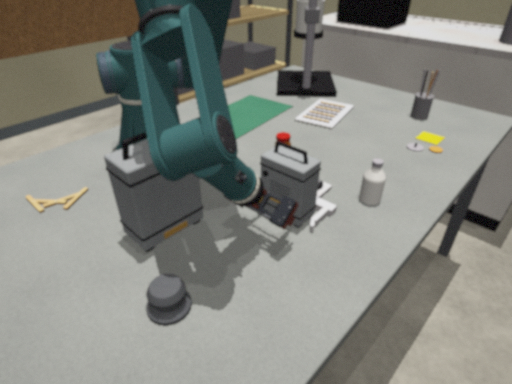

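The case is inside the dock (px ~(290,185)) and upright, with a clean sliding force of about 13 N. Next is the final push, slow and limited by force.

```bash
python3 - <<'E'
from h import *
hit=servo_line(*tool_for(.008,0,0,.0078),rate=.015,contact_N=14)
d=w2d(current_position()[:2]); print(hit,"x est",d[0]+.038+.0078,current_force().round(1),current_torque().round(2),current_clock())
if hit:
    sleep(.3); print(current_force().round(1))
# release
t,q=tool_for(d[0]+.0458,0,0,.0078+.06); t[2]=.026
servo_line(t,q,rate=.12)
p=current_position(); servo_line([p[0],p[1],.36],rate=.25)
cc=capture("scene"); print(casepose(cc)); cv2.imwrite("pics/scene7.png",cc["image"])
cc=capture("top"); print(casepose(cc),current_clock()); cv2.imwrite("pics/top7.png",cc["image"])
E
```

```text
False x est 0.0016094266726055014 [ -1.4 -23.9   8.8] [-2.34  0.61  0.59] 29.4667
(array([-0.00107869, -0.00350586]), np.float64(0.004871350501689076), ((0.5979433655738831, 0.04305173456668854), (0.1298692375421524, 0.07725601643323898), 2.3990516662597656))
(array([ 0.0010299 , -0.00244117]), np.float64(0.002595883248487363), ((0.5968014001846313, 0.04511949419975281), (0.13030153512954712, 0.07618492096662521), 2.268676996231079)) 31.7583
```

The force rose to 24 N as the case reached about x = 0. To confirm it is really flush (and not just hung on one corner), I'll push again at rising force and watch whether it moves.

```bash
python3 - <<'E'
from h import *
t,q=tool_for(0,0,0,.045); p=current_position()
servo_line([t[0],t[1],.03],q,rate=.25)
servo_line(*tool_for(-.004,0,0,.0078),rate=.08)
for x in (.004,.008,.012,.016,.020,.024):
    hit=servo_line(*tool_for(x,0,0,.0078),rate=.02)
    d=w2d(current_position()[:2]); F=current_force()
    print(x,"reached",round(d[0]+.0458,4),round(d[1],4),F.round(1),current_torque().round(2),round(current_clock(),1))
    if np.linalg.norm(F)>32: break
E
```

```text
0.004 reached 0.0012 -0.0006 [ -2.3 -10.5   3. ] [-1.23  0.3   0.48] 34.4
0.008 reached 0.0018 -0.001 [ -6.2 -23.7   9.7] [-2.37  1.    1.35] 34.7
0.012 reached 0.0022 -0.0011 [-10.7 -39.3  17.2] [-3.58  2.02  2.07] 35.1
```

The stop is rigid: 15 N more moved it only 0.4 mm. The moment says the left finger alone is carrying, so I'll give the right side a matching nudge, then release and look.

```bash
python3 - <<'E'
from h import *
servo_line(*tool_for(-.008,0,.025,.0078),rate=.08)
for x in (.004,.008):
    servo_line(*tool_for(x,0,.025,.0078),rate=.02)
    d=w2d(current_position()[:2]); F=current_force()
    print(x,round(d[0]+.0458,4),F.round(1),current_torque().round(2),round(current_clock(),1))
    if np.linalg.norm(F)>25: break
t,q=tool_for(0,0,0,.07); t[2]=.026
servo_line(t,q,rate=.15)
p=current_position(); servo_line([p[0],p[1],.36],rate=.3)
cc=capture("scene"); print(casepose(cc)); cv2.imwrite("pics/scene8.png",cc["image"])
cc=capture("top"); print(casepose(cc),current_clock()); cv2.imwrite("pics/top8.png",cc["image"]); np.savez("top8.npz",**cc)
W=cloud(cc);x,y,z=W[...,0],W[...,1],W[...,2]
mb=(z>.0335)&(z<.042)&(x>.55)&(x<.65)&(y>.12)&(y<.22)
print(mb.sum(),np.median(W[mb],0),W[mb].mean(0),cv2.minEnclosingCircle(W[mb][:,:2].astype(np.float32)))
for k in range(0,3):
  s=spot_in("top","button_top"); print([(i["conf"],W[int(i["xy"][1]),int(i["xy"][0])].round(4)) for i in s][:2]); break
im=cv2.imread("pics/top8.png")[120:250,120:290]; im2=cv2.imread("pics/scene8.png")[120:250,230:400]
cv2.imwrite("pics/c8.png",cv2.resize(np.hstack([im,im2]),None,fx=2.3,fy=2.3,interpolation=cv2.INTER_CUBIC))
E
```

```text
0.004 0.0011 [ -4.4 -13.3   4. ] [-1.62  0.44  0.09] 36.2
0.008 0.0016 [-10.  -28.4  10.1] [-2.71  0.9   0.18] 36.6
(array([-0.00109676, -0.00351599]), np.float64(0.028503126816345814), ((0.5979541540145874, 0.04303405061364174), (0.1315573900938034, 0.07739739120006561), 3.7530527114868164))
(array([ 0.00117825, -0.00288595]), np.float64(0.007052570980626616), ((0.5972403883934021, 0.045284204185009), (0.1303464025259018, 0.07609093934297562), 2.524026393890381)) 38.5417
79 [0.59006943 0.16404615 0.03594596] [0.59066436 0.1647539  0.0361412 ] ((0.590974748134613, 0.16503699123859406), 0.013472518883645535)
[]
```

View pics/c8.png

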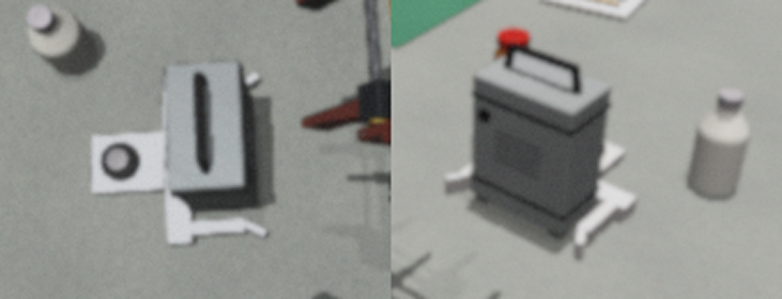

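The case sits upright in the dock against the stop, and its yaw of 0.044 rad agrees with my fit of the bar. It didn't move in the second push. The button is at (0.590, 0.1645) m, top at 0.036 m. Next, the press.

```bash
python3 - <<'E'
from h import *
b=[.5903,.1643]; q=toolq(np.radians(80),0,-1)
move_gripper(0.0)
move_ptp([*b,.33],q); print(current_clock(),current_joint_pos().round(2))
servo_line([*b,.06],q,rate=.2); sleep(.2); F0=current_force()
hit=servo_line([*b,.033],q,rate=.03); print(current_position().round(4),(current_force()-F0).round(1))
for z in (.031,.029,.027,.025,.023,.021,.019):
    servo_line([*b,z],q,rate=.02); p=current_position(); F=current_force()-F0
    print(z,p.round(4),F.round(1),round(current_clock(),1))
    if F[2]>14: break
sleep(.3); print(current_position().round(4),(current_force()-F0).round(1))
cc=capture("scene"); cv2.imwrite("pics/scene9.png",cc["image"][100:300,200:420].repeat(3,0).repeat(3,1))
E
```

```text
40.875 [0.16 0.3  1.33 0.   1.51 0.33]
[0.59   0.1643 0.0332] [-1.7 -0.7  3.5]
0.031 [0.5902 0.1643 0.0311] [-1.4 -0.3  5.2] 43.9
0.029 [0.5902 0.1643 0.0302] [-4.4 -1.  14.4] 44.1
[0.5902 0.1643 0.0302] [-4.7 -0.1 14.7]
```

View pics/scene9.png

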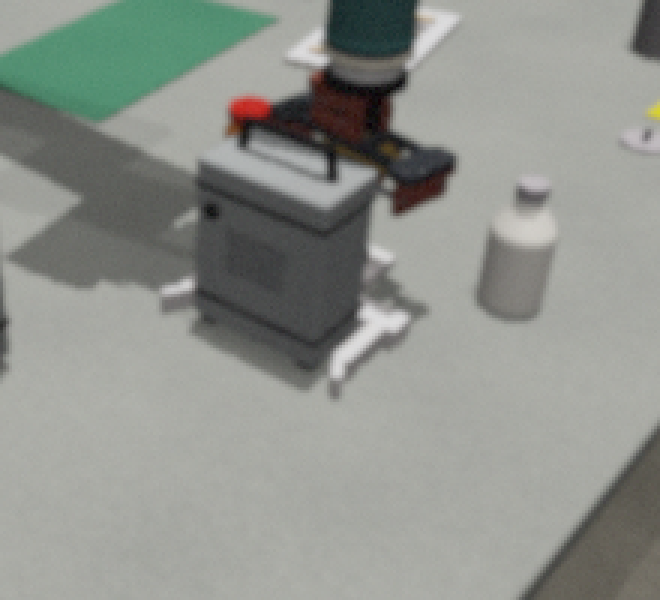

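The fingertip is on the button and the press shows 3.5 N, then 5.2 N, then a hard stop at z = 0.0302 m, which is 5.8 mm of travel. I'll push slightly further to be sure, then release and check everything.

```bash
python3 - <<'E'
from h import *
b=[.5903,.1643]; q=toolq(np.radians(80),0,-1)
servo_line([*b,.0265],q,rate=.02); print(current_position().round(4),current_force().round(1)); sleep(.2)
servo_line([*b,.06],q,rate=.1); print(current_force().round(1))
servo_line([*b,.33],q,rate=.3)
cc=capture("scene"); print(casepose(cc)); s=cc["image"]
# swing clear for the top view
j=current_joint_pos(); j[0]+=.9; goto_joints(j)
cc=capture("top"); print(casepose(cc),current_clock()); W=cloud(cc);x,y,z=W[...,0],W[...,1],W[...,2]
mb=(z>.0335)&(z<.042)&(x>.55)&(x<.65)&(y>.12)&(y<.22); print("button",mb.sum(),np.median(W[mb],0))
for n in("vise","jar","flask"):
    for o in silhouettes("top",n)[:1]: print(n,np.round(o["xy"]),o["conf"])
cv2.imwrite("pics/fin.png",np.vstack([s[80:364],cc["image"][60:360]]))
E
```

```text
[0.5903 0.1643 0.0298] [-9.9 -2.1 32.2]
[-0.4  0.2  0.3]
(array([-0.00228471, -0.00374644]), np.float64(0.026143507833886748), ((0.598228394985199, 0.04185543954372406), (0.13077934086322784, 0.07520205527544022), 3.617856502532959))
(array([ 0.00114597, -0.00313532]), np.float64(0.006145319382209857), ((0.5974907875061035, 0.04526117071509361), (0.13088633120059967, 0.07597939670085907), 2.4720447063446045)) 48.5083
button 74 [0.59006038 0.16549437 0.03610388]
vise [372. 177.] 0.57
jar [118. 278.] 0.83
flask [148. 138.] 0.97
```

View pics/fin.png

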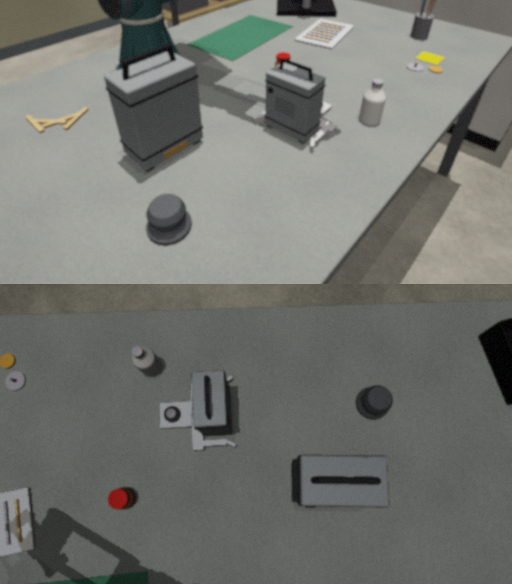

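The final pictures show the case upright in the dock (scene px ~(295,180), top px ~(208,180)), the button back up at z = 0.036 m, and the vise, jar and flask at their original pixels. Handing in.

```bash
python3 -c "
from bench import *
print(current_force().round(1),current_clock()); print(close_job())"
```

```text
[ 0.2 -0.6  0.8] 48.6583
the job is handed in; nothing more can be done
None
```

The battery box is upright in its dock against the stop bar. The charge button was then pressed to its hard stop and released, and the job was handed in at 48.7 s; no verdict is reported.

**Pushing:** I pushed the box's rear face about 30 mm above the bench with the open fingers, then nudged its far side low down to centre it. Finally I pushed it straight in.

**Stop-bar check:** Raising the push from 24 N to 39 N moved it only 0.4 mm. A second push on the other side gave the same position. The top camera puts it about 3 mm off the dock's centre line, with its yaw matching the stop bar to within the measurement error of a few hundredths of a radian.

**Button check:** It hit a hard stop at z = 0.030 m, which is the full 6 mm. After I let go, its top measured 0.036 m again.

**Other things:** The vise, jar and flask stayed within a few pixels of where the networks first found them. I touched neither the handle nor the larger case, and the arm was clear of everything at hand-in.

**What went wrong or disagreed:**
- The first rear push turned the box less than planned and it slid a few millimetres sideways, hence the side nudge.
- One move was refused as out of range and replanned.
- The scene camera disagrees with the top camera by about 3 mm and 0.02 rad on the box's final pose. I relied on the top camera and the contact checks.
- The force-limited stop on the final push did not trigger, so I repeated the push in small steps to confirm contact.

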